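Fit the polariser cell to the detector head

ROBOT

A 7-joint arm with a two-finger parallel gripper is mounted at the origin on the work surface. World frame = base frame: x ahead of the robot, y to its left, z up, the work surface at z = 0. Lengths are in m, angles in rad, forces in N, time in s.
With the tool pointing down it reaches from about 0.4 to 0.875 m from the base axis. Payload 6.5 kg.
Tool frame: the origin (TCP) lies on the centre line of the jaws, within the pads' length; the fingertips stand manip.tip_reach ahead of it and the grasp point (between the pads) is the TCP (manip.tip_reach is the distance from the TCP to the fingertips, in m); z points along the fingers, y is the line along which they close (so a half turn about z gives the same grasp; the last joint's range is limited). The gripper opens to 85 mm and grips with 20 to 120 N. Pads are 22 mm wide; open, the fingers measure 114 mm over their backs; the gripper's body (76 mm by 85 mm) begins 54 mm behind the grasp point. The pads swing forward as they close: fully open they stand 13 mm farther back than shut.
Start: joints at [1.259, 0.536, -0.004, 1.538, 0.003, 1.067, -0.071], TCP at [0.158, -0.63, 0.25] pointing down, gripper open.
Joint ranges: [-2.7, 2.7], [-0.37, 2.16], [-1.27, 1.26], [0.24, 2.4], [-1.31, 4.45], [0.19, 1.91], [-2.76, 2.76]. Speed limits (rad/s): [2.39, 2.39, 3.14, 3.14, 3.14, 3.14, 3.14].

INTERFACE

Orientations are given as a rotation vector (axis times angle).
In Python, from station import manip, snapshot, recognise, landmark_of gives the robot as it stands. Calls block until the motion is done:
- manip.move_pose(position, orientation): joint-space move of the TCP to a pose.
- manip.move_linear(position, attitude=None, speed=0.15, f_stop=None): straight line of the TCP; attitude=None keeps the orientation; speed is the mean speed in m/s. With f_stop (N) it stops when the force on the tool has changed by that much, and returns True; else False.
- manip.goto_joints(angles): joint-space move.
- manip.command_gripper(opening): finger opening in m; the grip force is fixed at half the most; returns when the fingers have stopped.
- manip.sleep(seconds).
- manip.solve_ik(position, orientation): joint angles nearest the present ones, or None.
- manip.state(): the state.
- snapshot(name): name is "scene" or "top" or "wrist"; returns a dict with "img" (384x512x3 uint8, red, green, blue), "vertical_fov" (degrees; the focal length in pixels is half the picture's height over the tangent of half this angle, whatever the lens; pixels are square), "cx", "cy" (the principal point, pixels), "eye" and "rotation" of the camera in the world; the wrist camera has in their place "mount" (4x4, takes a point from camera to tool coordinates, whose origin is the TCP and whose axes are the flange's). Camera axes: x right, y down, z forward; pixel columns grow to the right and rows downward; lengths in m; the calibration is good to about 2 mm. A picture is of the moment at which its call begins: read the wrist's pose just before it. There is no depth.
A pose or a line that the arm cannot do raises manip.MotionError and nothing moves.
- manip.sign_off(): hands the job in; it is judged then, once.
Trained networks look in the newest picture that a camera, given by its name, has taken for a name from the list of things; names that differ only in an ending like _2 or _b are one class to them, and where a whole thing is asked for, a point or a joint stands for the part that bears it (a point fixed in the world has none). Each returns a list of dicts, best first, with "conf" (0 to 1); they miss things now and then, are a little off and sometimes report something else, mostly with a low value. They report only what shows in the picture. A call takes as long as a camera call.
- recognise(thing, camera): "point" ([x, y, z] in m, in world coordinates, good to about 4 mm: the middle of the surface that is visible of it).
- landmark_of(thing, camera): "point" ([x, y, z] in m, in world coordinates, good to about 4 mm: a listed point, or the origin of a listed thing).
The state is a dict: "time_s": time; "q": joint angles; "joint_velocities": joint speeds; "joint_torque": joint torques, N m; "tool_pos": TCP position; "tool_rot": TCP orientation; "force": force on the tool from outside, world axes, zero at the start; "ft_torque": the same for the moment, N m; "width": finger opening in m; "finger_force": force on a finger pad.
Only numpy, scipy, OpenCV 4.12 (cv2) and the standard library are available. Lean on these libraries where they do the work, as an engineer would, in place of code of your own. Each camera call takes 0.05 s, during which the arm holds its last target. There are 200 camera calls.

TASK

Fit the yellow-banded polariser cell to the inclined port of the detector head, with the shutter shut while you do it: first pull the red shutter knob out until it clicks into its outer position, then set the cell in the port and turn it under light pressure until its two brass lugs drop into the slots and it is fully home, let go of it, and only then push the knob all the way back in. The optics are delicate: press gently on the port, do not touch the mirror on its post, and leave everything else where it stands.

Things in the scene. Friction and masses are not known exactly. Their poses are not given: they have to be found in the camera images.
- polariser: The cell to fit: black, round, 44 mm across, 82 mm tall, yellow band near the top, about 0.22 kg, standing upright on the tray. Origin at the centre of its underside, z up its axis. The lowest 20 mm is a plain pilot (4 mm chamfer) that enters the bore. Its knurled hood, from 30 to 82 mm above the underside, may be gripped at any angle round it.
- lugs (a point): Point on the polariser cell's axis 20 mm above its underside, with the cell's axes: level of the undersides of its two brass lugs, in the cell's +x and -x directions, each 14 mm wide, 8 mm high, reaching 33.5 mm from the axis. White lines on the hood above them. The lugs are alike: either goes in either slot.
- port: Inclined port of the detector head, fixed. Origin at the centre of the rim of its round bore (47.5 mm), z out along the bore axis, 35 degrees from vertical and leaning to the robot and the tray; y level, towards the shutter knob's side; x up the slope. The port's ring is 68 mm outside, 34 mm long. With its lugs on the rim the cell's underside is 20 mm inside the rim, with the lugs in the slots 30 mm.
- home (a point): Point on the bore axis 30 mm inside the rim, axes as the port: the cell's origin when fully home (2 mm of play). The rim has two opposite open slots 19 mm wide, 10 mm deep, floors white, a white bar outside below each. The ring is locked at an unreported angle, up to 0.40 rad either way of slots in the port's +x and -x: see it or feel for it by turning the cell. Play in the slots about 4 degrees.
- head: Base of the detector head, fixed: plate 140 x 110 mm with angle bracket, carrying the port, a black shutter block and a grey box 78 mm square; 88 mm deep, within 48 mm either side of its middle, rim centre 160 mm above the table and 42 mm in its -x. Origin at its underside, z up, y towards the shutter knob.
- shutter (a joint): Travel of the shutter pull rod in m: 0 pushed in (shutter open, as it starts), 0.028 pulled out (shutter shut). A spring detent holds it at either end: it takes up to about 9 N to get over the middle, past which it snaps to the other end.
- shutter_knob (a point): Centre of the red shutter knob, with the axes of the port: a level cylinder 26 mm across, 24 mm long, on an 8 mm rod, pulled out along the port's +y (level, away from the head). Pushed in it is 86 mm from the port's axis, 32 mm of bare rod between it and the head's side; 117 mm above the table. Nothing over 40 mm tall stands beside or under it.
- tray: Fixed dark optics tray, 120 x 260 x 12 mm (y its long side), floor 6 mm above the table; origin at the centre of its underside. The three cells stand on it.
- filter_blue: Bystander: black cell with a blue band, 44 mm across, 76 mm tall, no lugs, standing on the tray. Origin at its underside.
- filter_red: Bystander: black cell with a red band, 44 mm across, 76 mm tall, no lugs, standing on the tray. Origin at its underside.
- mirror: Bystander, fixed: mirror in a black mount on a post, between tray and head; base 75 x 46 mm, 155 mm high, the mount 50 mm wide in its y. Not to be touched. Origin at its underside.
- jack: Bystander, fixed: black lab jack 120 x 100 mm with a stepper motor (another 48 mm in its -y), 105 mm high, at the back. Origin at its underside.
- jar: Bystander: jar with white cap, 64 mm across, 85 mm tall. Origin at its underside.
- tissue_box: Bystander: green and white lens tissue box 75 x 120 x 75 mm. Origin at its underside.
- supply: Bystander: black power brick 160 x 62 x 34 mm lying flat, left of the head. Origin at its underside.
- driver: Bystander: orange-handled hex driver, 170 mm long, lying on the table in front of the head.

How it is judged:
On the way, in this order (a step that is already met when the one before it is completed fails the run):
1. the shutter knob is pulled out to its outer detent while the polariser cell is still outside the port (value of joint shutter above 0.025 m and distance between polariser and home above 0.05 m), for 0.2 s.
2. the polariser cell is fully home in the port (lugs in the slots) and let go, with the shutter knob still out (value of joint shutter above 0.025 m and distance between polariser and home below 0.004 m and angle between the z axis of polariser and the z axis of port, either way round below 0.08 rad and contact force between the fingers and polariser below 0.1 N), for 0.2 s.
At the end, for the whole second after the job is handed in: The shutter knob is pushed in (within 3 mm of its inner end), the polariser cell lies fully home in the port (origin within 4 mm of the home point, axis within 0.08 rad of the bore's) and is at rest (value of joint shutter below 0.003 m and distance between polariser and home below 0.004 m and angle between the z axis of polariser and the z axis of port, either way round below 0.08 rad and linear speed of polariser below 0.01 m/s); the robot touches nothing.
It fails at once if the cell is pressed on the port hard, with more than 40 N (contact force between polariser and port above 40 N).
It fails at once if the shutter is opened (knob pushed in past 20 mm of travel) while the cell is in the port but not home (value of joint shutter below 0.02 m and distance between polariser and home between 0.006 and 0.03 m).
It fails at once if the mirror is touched (over 1 N) (contact force between anything else and mirror above 1 N).
It fails at once if another cell is moved more than 15 mm or tipped over (distance of any of filter_blue, filter_red from where it was at the start of the episode above 0.015 m or angle between any of filter_blue, filter_red's own z axis and vertical above 0.5 rad).
It fails at once if the jar, tissue box, power brick or driver is moved more than 15 mm (distance of any of jar, tissue_box, supply, driver from where it was at the start of the episode above 0.015 m).
It also fails if it takes over 72 s, if anything falls off the work surface, if the arm or the gripper's body presses on something with over 40 N, if the wrist force passes 120 N, or if a joint passes its speed limit or range.

## Working session

There is one attempt and no reset: what is moved stays moved. The work goes in short steps, each a Python script; the robot and the scene stay as the last script left them, time stands still between calls to the robot, and variables do not carry over. Pictures are saved under pics/ and viewed, at most 10 in all, crops included, and the job is handed in when it is done.

```bash
ls; mkdir -p pics; python3 - <<'E'
from station import manip, snapshot, recognise, landmark_of
import cv2, numpy as np
print(manip.tip_reach, manip.state()['time_s'], manip.state()['tool_rot'])
for c in ("scene","top"):
    s=snapshot(c); cv2.imwrite(f"pics/{c}0.png",cv2.resize(s['img'][:,:,::-1],(768,576)))
    print(c,s['eye'],s['vertical_fov'])
    for t in ("polariser","lugs","port","home","head","shutter_knob","tray","filter_blue","filter_red","mirror","jar","tissue_box","supply","driver","jack"):
        for f in (landmark_of,):
            r=f(t,c)
            print(t,f.__name__,[(np.round(x['point'],3).tolist(),round(x['conf'],2)) for x in r[:2]])
print(manip.state()['time_s'])
E
```

```text
pics
0.019 0.0 [-3.11615801e+00 -3.85038138e-01  5.97258274e-04]
scene [ 1.2671505  -0.253228    1.16897285] 51.28220078797073
polariser call [([0.54, -0.302, 0.006], 0.9), ([0.543, -0.306, 0.029], 0.67)]
lugs call [([0.537, -0.307, 0.028], 0.71)]
port call [([0.605, 0.125, 0.16], 0.9)]
home call [([0.616, 0.135, 0.138], 0.83), ([0.539, -0.306, 0.029], 0.43)]
head call [([0.635, 0.15, 0.003], 0.61)]
shutter_knob call [([0.575, 0.21, 0.119], 0.58)]
tray call [([0.512, -0.298, 0.0], 0.91), ([0.715, 0.371, 0.0], 0.65)]
filter_blue call [([0.615, 0.138, 0.138], 0.44)]
filter_red call [([0.506, -0.217, -0.001], 0.62), ([0.539, -0.305, 0.028], 0.54)]
mirror call [([0.513, -0.031, 0.002], 0.83)]
jar call [([0.72, -0.338, -0.0], 0.68), ([0.508, 0.344, 0.0], 0.5)]
tissue_box call [([0.715, 0.372, 0.002], 0.92), ([0.607, 0.126, 0.159], 0.39)]
supply call [([0.504, 0.342, -0.002], 0.67), ([0.54, -0.307, 0.03], 0.63)]
driver call [([0.41, 0.038, 0.002], 0.61), ([0.507, -0.215, 0.001], 0.43)]
jack call [([0.772, -0.081, 0.001], 0.79)]
top [0.42847534 0.00905963 1.10918886] 52.49336632148738
polariser call [([0.602, 0.124, 0.156], 0.4)]
lugs call [([0.538, -0.305, 0.026], 0.85)]
port call [([0.602, 0.122, 0.16], 0.55)]
home call [([0.617, 0.137, 0.132], 0.72), ([0.505, 0.345, -0.001], 0.23)]
head call [([0.634, 0.149, 0.002], 0.73)]
shutter_knob call [([0.574, 0.21, 0.118], 0.63), ([0.774, -0.079, 0.001], 0.42)]
tray call [([0.514, -0.298, 0.001], 0.8), ([0.71, 0.368, -0.002], 0.61)]
filter_blue call [([0.483, -0.37, 0.007], 0.81)]
filter_red call []
mirror call [([0.51, -0.033, 0.003], 0.74), ([0.617, 0.135, 0.135], 0.55)]
jar call [([0.724, -0.338, -0.001], 0.77)]
tissue_box call [([0.514, -0.298, 0.002], 0.66), ([0.539, -0.307, 0.029], 0.62)]
supply call [([0.506, 0.345, 0.0], 0.7)]
driver call [([0.413, 0.033, -0.005], 0.71)]
jack call [([0.773, -0.076, 0.001], 0.88), ([0.51, -0.216, 0.003], 0.52)]
1.6
```

View pics/scene0.png

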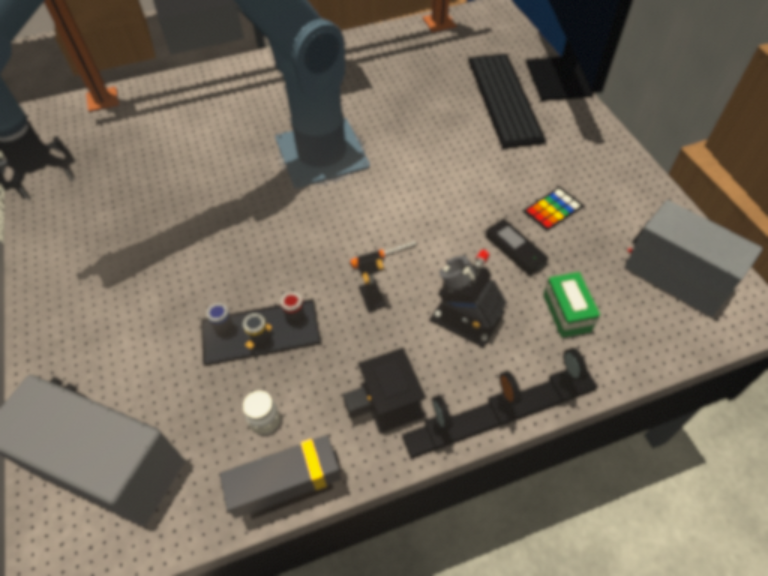

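View pics/top0.png

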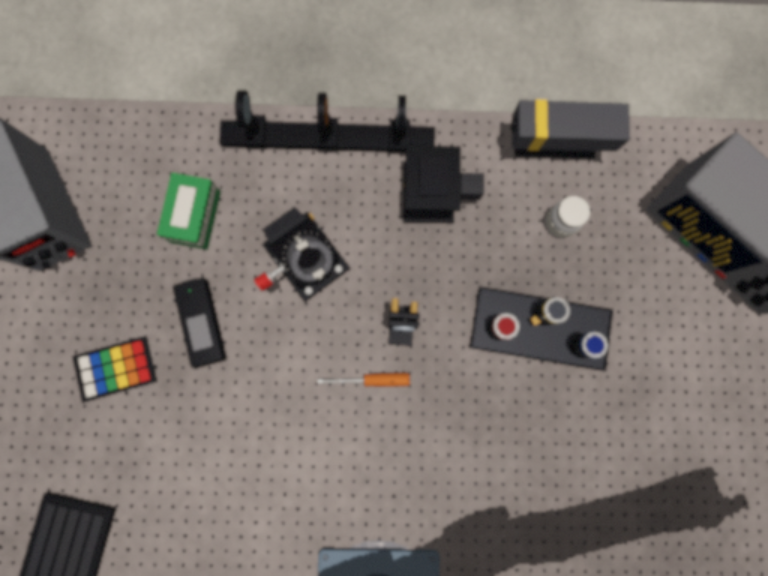

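The scene view shows the tray with its three cells at lower left. In the top view the polariser is at (556,310) with a brass lug near (536,320), the port ring is at (310,258) and the red knob at (264,282). The networks' positions agree with both pictures. Next I check which poses the arm can reach.

```bash
cat > h.py <<'E'
from station import manip, snapshot, recognise, landmark_of
import numpy as np, cv2
from scipy.spatial.transform import Rotation as R
P=np.array([0.6035,0.1235,0.160]); YAW=np.deg2rad(38.5); T=np.deg2rad(35)
def frames(yaw=YAW):
    hx=np.array([np.cos(yaw),np.sin(yaw),0]); y=np.array([-np.sin(yaw),np.cos(yaw),0])
    z=-np.sin(T)*hx+np.cos(T)*np.array([0,0,1]); x=np.cross(y,z)
    return hx,x,y,z
HX,PX,PY,PZ=frames()
K=np.array([0.5745,0.210,0.117])
def rot(zt,yt):  # tool rotvec from tool z and closing direction
    zt=zt/np.linalg.norm(zt); yt=yt-zt*(yt@zt); yt/=np.linalg.norm(yt)
    return R.from_matrix(np.c_[np.cross(yt,zt),yt,zt]).as_rotvec()
DOWN=np.array([0,0,-1.])
def port_rot(psi): # closing line at psi from port x about port z
    return rot(-PZ,np.cos(psi)*PX+np.sin(psi)*PY)
def down_rot(a): return rot(DOWN,np.array([np.cos(a),np.sin(a),0]))
def st(): 
    s=manip.state(); return s
E
python3 - <<'E'
from h import *
f=lambda q: None if q is None else np.round(q,2).tolist()
print(PX,PY,PZ)
print("knob");
for a in (YAW,YAW+np.pi): print(f(manip.solve_ik(K+[0,0,.1],down_rot(a))),f(manip.solve_ik(K,down_rot(a))))
print("port")
for d in range(-180,180,30):
    r=port_rot(np.deg2rad(d)); print(d,[f(manip.solve_ik(P+h*PZ,r)) for h in (.03,.18)])
print("cell")
for d in range(-180,180,30):
    print(d,f(manip.solve_ik([.539,-.305,.068],down_rot(np.deg2rad(d)))))
s=snapshot("wrist"); print(np.round(s['mount'],3).tolist(),s['vertical_fov'],s['cx'],s['cy'])
E
```

```text
[0.64107507 0.50993414 0.57357644] [-0.62251464  0.78260816  0.        ] [-0.4488856  -0.35705973  0.81915204]
knob
[0.3, 0.8, -1.14, 1.63, 0.77, 1.22, -0.33] [0.14, 0.8, -0.83, 1.7, 0.7, 0.96, -0.29]
[-1.03, 0.67, 0.91, 1.71, -0.6, 1.06, -2.39] [-1.02, 0.84, 0.9, 1.77, -0.81, 0.94, -2.24]
port
-180 [[0.05, 0.41, -0.18, 2.14, -1.28, 0.26, -1.37], [0.45, 0.1, -0.45, 2.17, -0.73, 0.51, -1.88]]
-150 [[0.19, 0.42, -0.35, 2.13, -1.12, 0.2, -0.97], [0.56, 0.11, -0.57, 2.16, -0.7, 0.5, -1.38]]
-120 [[0.19, 0.42, -0.35, 2.13, -1.12, 0.2, -0.45], [0.67, 0.13, -0.68, 2.15, -0.66, 0.49, -0.88]]
-90 [[0.19, 0.42, -0.35, 2.13, -1.12, 0.2, 0.07], [0.75, 0.14, -0.77, 2.15, -0.62, 0.48, -0.39]]
-60 [[0.19, 0.42, -0.35, 2.13, -1.12, 0.2, 0.6], [0.8, 0.15, -0.83, 2.15, -0.6, 0.47, 0.11]]
-30 [[0.76, 0.68, -1.1, 2.1, 1.14, 0.28, -0.96], [0.83, 0.15, -0.85, 2.15, -0.59, 0.47, 0.63]]
0 [[0.17, 0.42, -0.32, 2.13, -1.15, 0.21, 1.67], [0.87, 0.16, -0.9, 2.15, -0.56, 0.47, 1.13]]
30 [[0.2, 0.42, -0.35, 2.13, -1.11, 0.2, 2.16], [0.67, 0.13, -0.68, 2.16, -0.66, 0.49, 1.73]]
60 [[0.76, 0.68, -1.1, 2.1, 1.14, 0.
[... 396 characters left out ...]
46]
-150 [0.32, 0.73, 0.18, 1.74, -0.18, 0.69, -2.03]
-120 [0.41, 0.72, 0.05, 1.73, -0.05, 0.69, -1.61]
-90 [0.48, 0.72, -0.06, 1.73, 0.06, 0.7, -1.17]
-60 [0.55, 0.73, -0.15, 1.72, 0.15, 0.71, -0.73]
-30 [0.61, 0.73, -0.24, 1.72, 0.24, 0.72, -0.27]
0 [0.67, 0.75, -0.33, 1.71, 0.33, 0.74, 0.18]
30 [0.74, 0.76, -0.43, 1.71, 0.43, 0.76, 0.63]
60 [0.81, 0.79, -0.53, 1.7, 0.53, 0.8, 1.08]
90 [0.86, 0.81, -0.61, 1.7, 0.6, 0.82, 1.55]
120 [1.13, 1.04, -1.08, 1.68, 1.03, 1.09, 1.81]
150 [-0.23, 1.07, 1.08, 1.77, -1.1, 1.05, -2.38]
[[-0.0, -0.964, -0.265, 0.067], [1.0, -0.0, 0.001, -0.001], [-0.001, -0.265, 0.964, -0.125], [0.0, 0.0, 0.0, 1.0]] 68.41765141925288 259.61085795093135 193.05950907698013
```

```bash
cat >> h.py <<'E'
def proj(s,tp,tr,X):
    M=R.from_rotvec(tr).as_matrix(); m=np.array(s['mount']); X=np.atleast_2d(X)
    c=((X-tp)@M-m[:3,3])@m[:3,:3]
    f=192/np.tan(np.deg2rad(s['vertical_fov']/2))
    return c[:,:2]/c[:,2:]*f+[s['cx'],s['cy']]
def look(name,things,zoom=None):
    a=manip.state(); s=snapshot("wrist"); tp,tr=np.array(a['tool_pos']),np.array(a['tool_rot'])
    for t in things: print(t,[(np.round(x['point'],4).tolist(),round(x['conf'],2)) for x in landmark_of(t,"wrist")[:2]])
    np.savez(f"pics/{name}.npz",img=s['img'],tp=tp,tr=tr,mount=s['mount'],vertical_fov=s['vertical_fov'],cx=s['cx'],cy=s['cy'])
    return s,tp,tr
E
python3 - <<'E'
from h import *
manip.move_pose(P+0.15*PZ,port_rot(np.deg2rad(-100)))
print(manip.state()['q'],manip.state()['time_s'])
s,tp,tr=look("port1",["port","home","head","shutter_knob","polariser"])
cv2.imwrite("pics/port1.png",cv2.resize(s['img'][:,:,::-1],(768,576),interpolation=cv2.INTER_CUBIC))
print("rim",proj(s,tp,tr,P),"knob",proj(s,tp,tr,K),"px+",proj(s,tp,tr,P+.034*PX),"py+",proj(s,tp,tr,P+.034*PY))
print(manip.state()['time_s'])
E
```

```text
[ 0.64681026  0.20185349 -0.71101941  2.15539604 -0.60926747  0.3975885
 -0.58088631] 4.4583
port []
home [([0.6209, 0.1344, 0.1336], 0.81)]
head [([0.6398, 0.1516, -0.0027], 0.8)]
shutter_knob [([0.5728, 0.2127, 0.1176], 0.69)]
polariser []
rim [[259.69766766 185.44196756]] knob [[188.78713767 186.33793012]] px+ [[253.57965968 151.86766349]] py+ [[226.39988392 191.18229153]]
4.7583
```

View pics/port1.png

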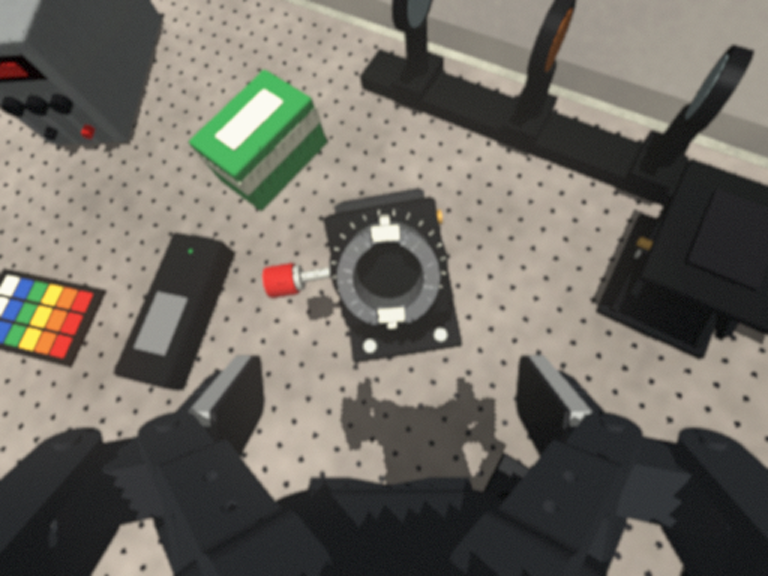

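The port is seen square on. The slot floors show at (385,233) and (392,315), the ring centre is near (388,274) and the knob is at (282,280). I measure the slots next, then pull the knob.

```bash
cat >> h.py <<'E'
def ray_plane(s,tp,tr,uv,p0,n):
    M=R.from_rotvec(tr).as_matrix(); m=np.array(s['mount'])
    f=192/np.tan(np.deg2rad(float(s['vertical_fov'])/2))
    d=np.r_[(np.array(uv)-[float(s['cx']),float(s['cy'])])/f,1]; d=M@m[:3,:3]@d; e=tp+M@m[:3,3]
    return e+d*((p0-e)@n)/(d@n)
E
python3 - <<'E'
from h import *
s=np.load("pics/port1.npz"); im=s['img'].astype(int)
w=((im.min(2)>170)*255).astype(np.uint8); w[:, :215]=0; w[:,300:]=0; w[:135]=0; w[225:]=0
n,l,stt,c=cv2.connectedComponentsWithStats(w)
for i in range(1,n): print(stt[i],c[i])
big=sorted(range(1,n),key=lambda i:-stt[i][4])[:2]; pts=[]
for i in big:
    p=ray_plane(s,s['tp'],s['tr'],c[i],P-.01*PZ,PZ)-P; pts.append([p@PX,p@PY]); 
pts=np.array(pts); print(pts*1000,"mid",pts.mean(0)*1000); d=pts[0]-pts[1]; print(np.rad2deg(np.arctan2(d[1],d[0])))
# bore/ring by dark circle
g=cv2.cvtColor(s['img'],cv2.COLOR_RGB2GRAY)[140:230,215:305]; g=cv2.resize(g,None,fx=4,fy=4,interpolation=cv2.INTER_CUBIC)
for rr in ((80,105),(125,150)):
    h=cv2.HoughCircles(cv2.GaussianBlur(g,(9,9),2),cv2.HOUGH_GRADIENT_ALT,1.5,20,param1=100,param2=.5,minRadius=rr[0],maxRadius=rr[1])
    if h is not None:
        for cc in h[0][:3]:
            uv=(cc[:2]+.5)/4-.5+[215,140]; p=ray_plane(s,s['tp'],s['tr'],uv,P,PZ)-P; print("circ",uv,cc[2]/4,p@PX*1000,p@PY*1000)
E
python3 - <<'E'
from h import *
Kn=np.array([.5737,.2113,.117])
print(manip.solve_ik(Kn+[0,0,.08],down_rot(YAW)))
manip.move_pose(Kn+[0,0,.08],down_rot(YAW))
print(manip.state()['q'],manip.state()['time_s'])
E
```

```text
[247 144  20  17 219] [256.55707763 153.61643836]
[215 178   4   6  22] [216.5        180.72727273]
[252 205  18  14 175] [260.73142857 210.21714286]
[290 219   8   6  40] [293.375 221.9  ]
[[ 30.56982481  -2.22173009]
 [-29.27987635   4.0502881 ]] mid [0.64497423 0.91427901]
-5.9825402664012035
[ 0.04413113  0.62601519 -0.67279501  1.66169494  0.44510194  1.01230611
 -0.10486635]
[ 0.04518249  0.62542592 -0.67180709  1.66263952  0.44370811  1.0118251
 -0.10553756] 5.75
```

```bash
python3 - <<'E'
from h import *
Kn=np.array([.5737,.2113,.117])+.002*PY
r=down_rot(YAW)
manip.command_gripper(.06)
print(manip.move_linear(Kn,r,speed=.1,f_stop=8))
manip.command_gripper(.0); a=manip.state(); print(a['width'],a['finger_force'],a['force'],a['time_s'])
try: print(manip.move_linear(Kn+.03*PY,r,speed=.05))
except manip.MotionError as e: print(e)
a=manip.state(); print(a['width'],a['force'],a['tool_pos'],a['time_s'],(np.array(a['tool_pos'])-Kn)@PY)
manip.command_gripper(.06)
a=manip.state(); print(a['width'],a['force'],a['tool_pos'],a['time_s'])
manip.move_linear(np.array(a['tool_pos'])+[0,0,.09],r,speed=.15)
print(manip.state()['time_s'])
look("knob",["shutter_knob"])
E
```

```text
False
0.024181372124153968 58.507243394851685 [-3.9128659  -1.8203117   7.60522004] 7.4917
False
0.024303920093708208 [ 0.30480878 -4.43339959  4.82402781] [0.55480848 0.23451289 0.11785352] 8.2417 0.02792684553701224
0.060280597221522236 [-0.0855532  -0.95841021 -0.87474074] [0.55366637 0.23660297 0.11697423] 8.675
9.425
shutter_knob [([0.5574, 0.2321, 0.1157], 0.61)]
```

The knob has moved out about 27 mm. Next I look at the cell from above.

```bash
python3 - <<'E'
from h import *
C=np.array([.539,-.3055,.006])
a=manip.state(); manip.move_linear(np.array(a['tool_pos'])+[0,0,.06],speed=.2)
manip.move_pose(C+[0,0,.2],down_rot(np.deg2rad(-11)))
print(manip.state()['q'],manip.state()['time_s'])
s,tp,tr=look("cell1",["polariser","lugs","filter_red","filter_blue"])
cv2.imwrite("pics/cell1.png",cv2.resize(s['img'][:,:,::-1],(768,576),interpolation=cv2.INTER_CUBIC))
print("top",proj(s,tp,tr,[C+[0,0,.082],C+[.02,0,.082],C+[0,.02,.082],C+[0,0,.028]])*1.5)
E
```

```text
[ 0.80044689  0.58697326 -0.51179775  1.63910116  0.32672174  1.00136633
 -0.00678504] 11.9333
polariser [([0.5429, -0.3071, 0.0081], 0.94)]
lugs [([0.5434, -0.3062, 0.032], 0.77)]
filter_red [([0.5117, -0.2138, 0.0054], 0.94)]
filter_blue [([0.4792, -0.3768, 0.005], 0.93)]
top [[389.3116674  294.54499065]
 [422.38327481 288.44222303]
 [382.86208625 262.21190511]
 [389.25709706 273.84190509]]
```

View pics/cell1.png

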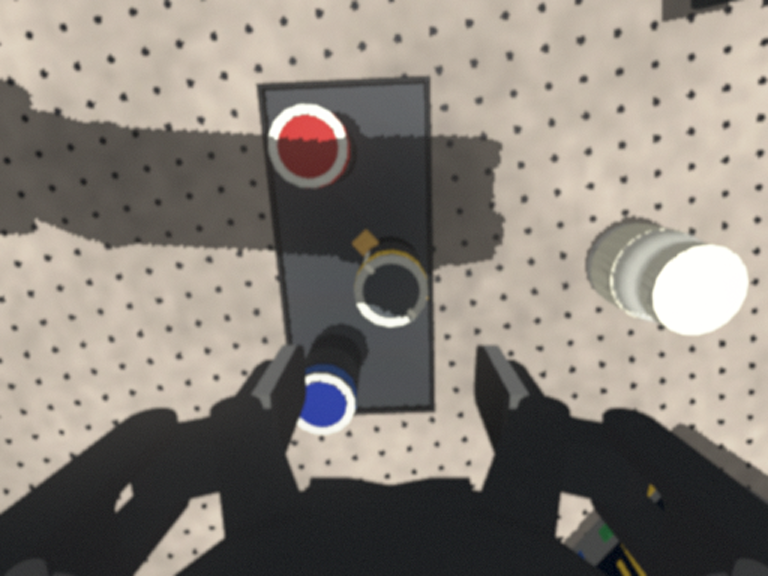

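The polariser's top ring is at (391,289). One brass lug shows at (366,243), and white marks on the hood at about (370,265) and (411,315). I measure the lug direction from these.

```bash
python3 - <<'E'
from h import *
s=np.load("pics/cell1.npz"); im=s['img']; tp,tr=s['tp'],s['tr']
hsv=cv2.cvtColor(im,cv2.COLOR_RGB2HSV)
m=((hsv[...,0]>8)&(hsv[...,0]<25)&(hsv[...,1]>110)).astype(np.uint8)*255; m[:140]=0;m[180:]=0;m[:,:225]=0;m[:,300:]=0
n,l,stt,c=cv2.connectedComponentsWithStats(m)
for i in range(1,n):
    if stt[i][4]<15: continue
    print(stt[i],c[i],ray_plane(s,tp,tr,c[i],np.array([0,0,.034]),np.array([0,0,1.])))
    ct=cv2.findContours((l==i).astype(np.uint8),0,1)[0][0]; b=cv2.boxPoints(cv2.minAreaRect(ct)); print([np.round(ray_plane(s,tp,tr,p,np.array([0,0,.034]),np.array([0,0,1.]))[:2],4).tolist() for p in b])
crop=im[150:235,215:305][:,:,::-1]; cv2.imwrite("pics/cell1c.png",cv2.resize(crop,None,fx=6.5,fy=6.5,interpolation=cv2.INTER_CUBIC))
for uv in ((391,289),): print(ray_plane(s,tp,tr,np.array(uv)/1.5,np.array([0,0,.088]),np.array([0,0,1.])))
E
```

```text
[235 153  18  17 167] [242.92814371 161.05389222] [ 0.52618957 -0.27928466  0.034     ]
[[0.5167, -0.2785], [0.5286, -0.2706], [0.5356, -0.281], [0.5237, -0.2891]]
[246 166  34  11 103] [262.0776699  169.26213592] [ 0.54443007 -0.29173662  0.034     ]
[[0.5267, -0.2925], [0.5294, -0.2836], [0.5633, -0.2933], [0.5609, -0.3023]]
[ 0.54063039 -0.30232355  0.088     ]
```

View pics/cell1c.png

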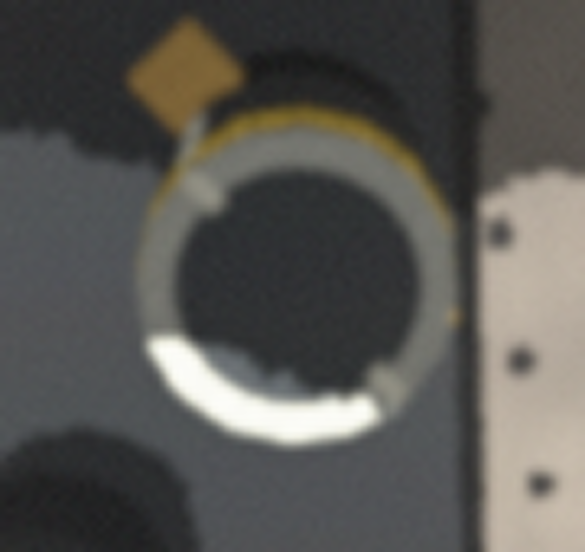

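```bash
cat >> h.py <<'E'
C=np.array([.5411,-.3025,.006]); GA=np.deg2rad(-11)
P=P+.0005*PX+.0009*PY
GZ=.062
E
python3 - <<'E'
from h import *
s=np.load("pics/cell1.npz"); z=np.array([0,0,1.])
q=[ray_plane(s,s['tp'],s['tr'],np.array(u)/6.5+[215,150]-.5,.088*z,z) for u in ((208,195),(387,385))]
d=q[0]-q[1]; print("marks angle",np.rad2deg(np.arctan2(d[1],d[0])),(q[0]+q[1])/2)
r=down_rot(GA)
manip.command_gripper(.075)
print(manip.move_linear(C+[0,0,GZ],r,speed=.12,f_stop=8),manip.state()['tool_pos'])
manip.command_gripper(0); a=manip.state(); print(a['width'],a['finger_force'],a['force'],a['time_s'])
manip.move_linear(C+[0,0,.28],r,speed=.2); a=manip.state(); print(a['width'],a['finger_force'],a['force'],a['time_s'],a['tool_pos'])
psi=np.deg2rad(-141)
for h in (.19,.16,.1,.06,.03): 
    for p in (psi,psi+np.pi): print(h,np.round(manip.solve_ik(P+h*PZ,port_rot(p)),2))
E
```

```text
marks angle 121.3897039938495 [ 0.54016692 -0.30379562  0.088     ]
False [ 0.54170469 -0.30277659  0.06884464]
0.0427428039261407 60.578544437885284 [-1.83687475  1.40406528  5.93741811] 14.175
0.042787366990425 61.122998893260956 [ 0.30636924  0.04534411 -2.64448564] 15.4167 [ 0.540261   -0.30219549  0.28450733]
0.19 [ 0.68  0.1  -0.68  2.15 -0.67  0.52 -1.24]
0.19 [ 1.04  0.17 -1.07  2.14 -0.5   0.48  1.76]
0.16 [ 0.63  0.17 -0.67  2.16 -0.64  0.43 -1.27]
0.16 [ 1.02  0.29 -1.14  2.14 -0.24  0.38  1.52]
0.1 [ 0.52  0.31 -0.65  2.15 -0.59  0.27 -1.32]
0.1 [ 0.85  0.45 -1.07  2.14  0.25  0.25  1.06]
0.06 [ 0.36  0.38 -0.52  2.14 -0.76  0.21 -1.15]
0.06 [ 0.73  0.53 -0.99  2.12  0.55  0.2   0.77]
0.03 [ 0.19  0.42 -0.35  2.13 -1.12  0.2  -0.82]
0.03 [ 0.76  0.67 -1.1   2.1   1.14  0.28  0.24]
```

```bash
python3 - <<'E'
from h import *
manip.move_linear(C+[0,0,.33],speed=.2)
psi=np.deg2rad(-140); r=port_rot(psi)
manip.move_pose(P+.16*PZ,r)
a=manip.state(); print(np.round(a['q'],3),a['time_s'],a['width'],a['finger_force'])
s,tp,tr=look("pre",["polariser","home","shutter_knob"])
cv2.imwrite("pics/pre.png",cv2.resize(s['img'][:,:,::-1],(768,576),interpolation=cv2.INTER_CUBIC))
t=snapshot("scene"); print([(x['point'],x['conf']) for x in landmark_of("polariser","scene")[:2]],[(x['point'],x['conf']) for x in landmark_of("lugs","scene")[:2]])
print("expected cell origin",tp-GZ*PZ,"force",a['force'],a['tool_pos'],P+.16*PZ)
M=R.from_rotvec(tr).as_matrix()
print("wrist px of cell bottom/top/rim",proj(s,tp,tr,[tp-.062*PZ,tp+.02*PZ,P])*1.5)
E
```

```text
[ 0.63   0.172 -0.676  2.157 -0.641  0.43  -1.252] 17.2083 0.0428889881518717 61.36685013771057
polariser [([0.5594, 0.0857, 0.2404], 0.61)]
home [([0.6191, 0.1323, 0.1356], 0.87), ([0.7702, -0.0826, -0.0054], 0.66)]
shutter_knob [([0.5591, 0.2352, 0.1178], 0.56)]
[([0.5588, 0.0919, 0.2392], 0.58), ([0.5153, -0.2994, -0.0002], 0.16)] [([0.5488, 0.0787, 0.2566], 0.96)]
expected cell origin [0.55964853 0.08887515 0.2405046 ] force [ 0.35172871 -0.464238   -2.58460421] [0.53181763 0.06673745 0.29129202] [0.53143858 0.06732976 0.29135112]
wrist px of cell bottom/top/rim [[391.78220335 321.6971319 ]
 [393.62087719 420.90454388]
 [390.13537636 274.36524771]]
```

View pics/pre.png

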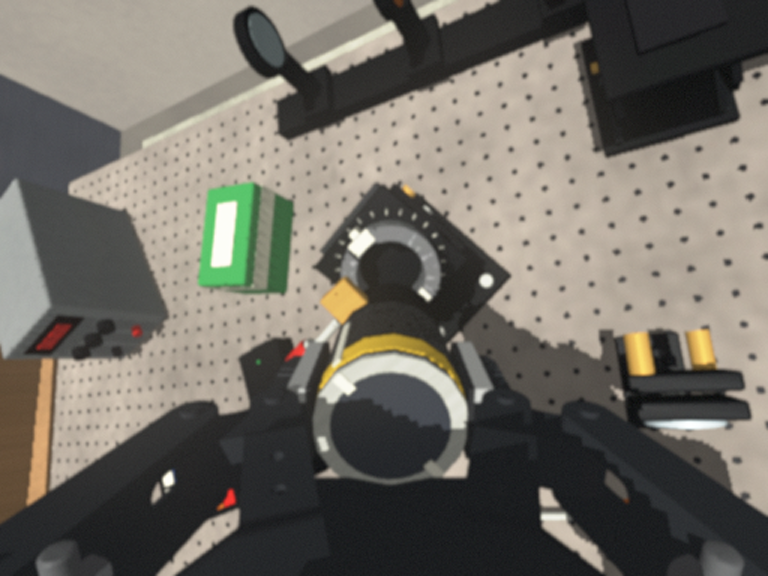

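The cell is centred in the jaws with its lug at (343,300), pointing the same way as the slot at (360,242). I insert it slowly with a force stop.

```bash
cat >> h.py <<'E'
def rep(tag=""):
    a=manip.state(); p=np.array(a['tool_pos'])-P; F=np.array(a['force'])
    print(tag,"xyz",np.round([p@PX*1e3,p@PY*1e3,p@PZ*1e3],2),"F",np.round([F@PX,F@PY,F@PZ],1),"w",round(a['width'],4),"q567",np.round(a['q'][4:],3),"t",round(a['time_s'],2)); return a
E
python3 - <<'E'
from h import *
r=port_rot(np.deg2rad(-140))
manip.move_linear(P+.075*PZ,r,speed=.1); rep("pre")
print(manip.move_linear(P+.032*PZ,r,speed=.025,f_stop=6)); rep("stop")
E
```

```text
pre xyz [ 0.19 -0.25 75.37] F [-0.9 -0.1 -2.4] w 0.0429 q567 [-0.583  0.216 -1.302] t 18.56Traceback (most recent call last):
  File "<stdin>", line 4, in <module>
station.MotionError: the arm cannot follow that straight line within its joint ranges
```

```bash
python3 - <<'E'
from h import *
r=port_rot(np.deg2rad(-140))
manip.move_linear(P+.15*PZ,r,speed=.15)
manip.goto_joints([.05,.15,-.10,2.17,-1.1,.44,-.80]); rep("guess")
a=manip.state(); print(np.rad2deg((R.from_rotvec(r).inv()*R.from_rotvec(a['tool_rot'])).as_rotvec()))
for h in (.15,.12,.09,.06,.03): print(h,np.round(manip.solve_ik(P+h*PZ,r),2))
E
```

```text
guess xyz [ 46.21   9.7  143.28] F [-2.  -0.3 -1.8] w 0.0429 q567 [-1.098  0.439 -0.801] t 19.94
[ 4.89636937  3.7698755  -4.58386379]
0.15 [ 0.02  0.14 -0.03  2.19 -0.88  0.47 -1.05]
0.12 [ 0.02  0.2  -0.06  2.18 -0.96  0.41 -0.97]
0.09 [ 0.02  0.27 -0.09  2.17 -1.06  0.36 -0.88]
0.06 [ 0.02  0.34 -0.12  2.16 -1.17  0.31 -0.78]
0.03 [ 0.06  0.41 -0.19  2.14 -1.27  0.25 -0.68]
```

```bash
python3 - <<'E'
from h import *
r=port_rot(np.deg2rad(-140))
manip.move_pose(P+.10*PZ,r); rep("a")
manip.move_linear(P+.07*PZ,r,speed=.08); rep("pre")
try: print(manip.move_linear(P+.03*PZ,r,speed=.02,f_stop=6))
except manip.MotionError as e: print(e)
rep("stop")
E
```

```text
a xyz [-0.57  0.25 99.67] F [-1.  -0.4 -3.1] w 0.0428 q567 [-1.028  0.379 -0.913] t 20.31
pre xyz [ 0.58 -0.34 70.59] F [-1.7 -0.  -2.4] w 0.043 q567 [-1.119  0.324 -0.825] t 20.83
True
stop xyz [ 3.000e-02 -2.100e-01  3.272e+01] F [-0.5  1.2  5.6] w 0.043 q567 [-1.237  0.25  -0.704] t 22.51
```

The depth is 32.7 mm, which puts the cell about 30 mm inside the rim, so it looks home. I release it and check.

```bash
python3 - <<'E'
from h import *
r=port_rot(np.deg2rad(-140))
manip.command_gripper(.08); rep("open")
manip.sleep(.3)
manip.move_linear(P+.15*PZ,r,speed=.15); rep("out")
s,tp,tr=look("fit",["polariser","lugs","home","shutter_knob"])
snapshot("scene")
for t in ("polariser","lugs","shutter_knob"): print(t,[(np.round(x['point'],4),x['conf']) for x in landmark_of(t,"scene")[:2]])
print("expect",P-.03*PZ,P-.01*PZ)
print("px top of cell if home / if on rim",proj(s,tp,tr,[P+.052*PZ,P+.062*PZ])-[180,110])
cv2.imwrite("pics/fit.png",cv2.resize(s['img'][110:270,160:360,::-1],None,fx=3.5,fy=3.5,interpolation=cv2.INTER_CUBIC))
E
```

```text
open xyz [-1.490e+00 -2.000e-02  3.214e+01] F [-0.1 -0.8  0.6] w 0.0804 q567 [-1.236  0.249 -0.704] t 22.97
out xyz [ -0.25   0.4  149.45] F [-0.3  1.1  0. ] w 0.0801 q567 [-0.889  0.473 -1.041] t 24.2
polariser [([0.6178, 0.1311, 0.1364], 0.96)]
lugs [([0.606, 0.1227, 0.1549], 0.59)]
home []
shutter_knob [([0.5558, 0.2346, 0.1214], 0.56)]
polariser [(array([0.6162, 0.1351, 0.1361]), 0.71), (array([ 0.7716, -0.0826,  0.0008]), 0.7)]
lugs [(array([0.6062, 0.1245, 0.153 ]), 0.58)]
shutter_knob [(array([0.5583, 0.2338, 0.117 ]), 0.43)]
expect [0.61672684 0.13517111 0.13571223] [0.60774913 0.12802991 0.15209527]
px top of cell if home / if on rim [[81.05230297 89.18459976]
 [81.12100637 92.83364359]]
```

View pics/fit.png

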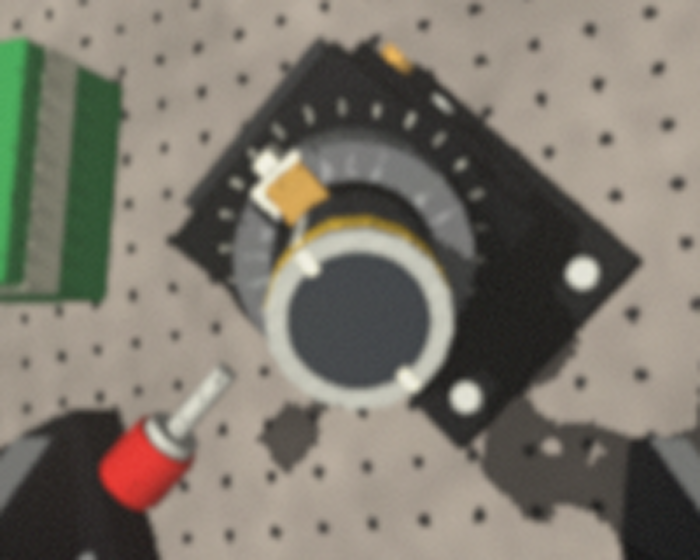

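The lug sits in its slot, with the white floor visible either side of it at (290,190) in the crop. The knob is still out at (145,465). Next I push it in.

```bash
python3 - <<'E'
from h import *
G=np.array([.5550,.2348,.117]); r=down_rot(YAW)
manip.move_linear(P+.19*PZ,speed=.2)
manip.move_pose(G+[0,0,.16],r); rep("above")
manip.command_gripper(.06)
print(manip.move_linear(G,r,speed=.12,f_stop=8)); rep("at")
manip.command_gripper(0); rep("grip")
print(manip.move_linear(G-.0285*PY,r,speed=.05,f_stop=25)); rep("pushed")
manip.command_gripper(.06); rep("open")
a=manip.state(); manip.move_linear(np.array(a['tool_pos'])+[0,0,.15],r,speed=.15); rep("up")
s,tp,tr=look("end",["polariser","shutter_knob"])
t=snapshot("scene")
for t_ in ("polariser","shutter_knob"): print(t_,[(np.round(x['point'],4),x['conf']) for x in landmark_of(t_,"scene")[:2]])
cv2.imwrite("pics/end.png",cv2.resize(s['img'][:,:,::-1],(768,576),interpolation=cv2.INTER_CUBIC))
E
```

```text
above xyz [ 91.16 115.91  77.64] F [-0.5  0.5  0.1] w 0.08 q567 [0.097 1.08  0.115] t 26.14
False
at xyz [  1.42 116.26 -52.89] F [0.5 0.3 1. ] w 0.06 q567 [0.152 0.771 0.073] t 27.96
grip xyz [  0.61 116.29 -52.46] F [0.5 1.1 6. ] w 0.0244 q567 [0.151 0.773 0.073] t 28.38
False
pushed xyz [  0.48  88.23 -52.39] F [1.2 1.2 8.6] w 0.0242 q567 [0.15  0.784 0.121] t 29.09
open xyz [  0.51  87.89 -53.28] F [ 0.2  0.7 -0. ] w 0.0599 q567 [0.151 0.782 0.121] t 29.52
up xyz [85.44 88.04 69.1 ] F [-0.3  0.2 -0.9] w 0.0602 q567 [0.102 1.068 0.16 ] t 30.68
polariser [([0.6157, 0.1313, 0.1349], 0.84), ([0.6083, 0.1216, 0.1528], 0.61)]
shutter_knob [([0.574, 0.212, 0.1172], 0.62)]
polariser [(array([0.6167, 0.1328, 0.1343]), 0.52)]
shutter_knob [(array([0.5759, 0.211 , 0.121 ]), 0.54)]
```

View pics/end.png

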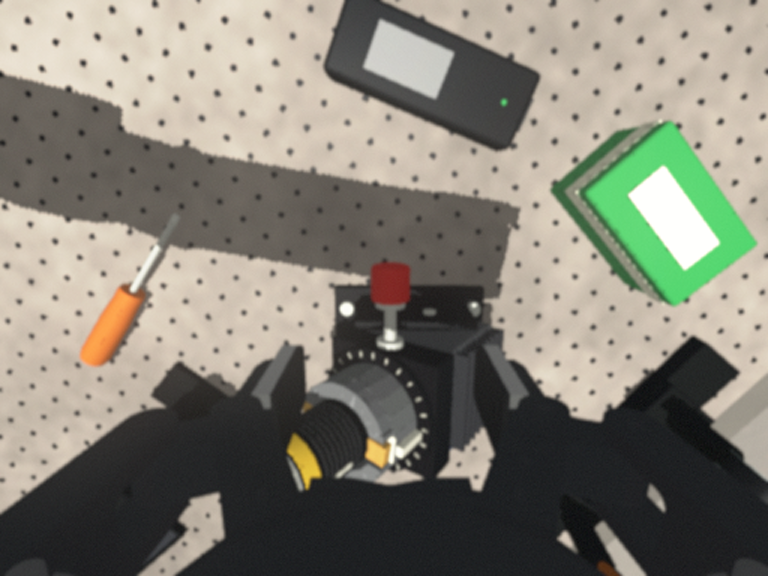

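The knob at (390,283) is back in, the networks place it at its starting position, and the cell's lug is seated at (377,453). The robot is clear of everything.

```bash
python3 -c "
from station import manip
print(manip.sign_off())"
```

```text
the job is handed in; nothing more can be done
None
```

The polariser cell is fully home in the port and released, the shutter knob was pulled out before and pushed back in after, and the job is handed in at about 31 s of the 72 s (the judge's verdict was not returned).

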